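# Pull the swollen tin from the donations

## Task

One of the three flat rectangular fish tins lying on the sorting bench of this food pantry (104 by 60 mm, with a white paper band) has a swollen bottom and rocks when pressed; the other two lie steady. Press down on the rim at a short end of the tins, where they lie, to find the one that rocks, then pick it up and set it down, right way up, in the empty grey reject tray without dropping it. Leave the two steady tins where they are.

Things in the scene. Friction and masses are not known exactly. Their poses are not given: they have to be found in the camera images.
- tin_a: One of three outwardly equal flat fish tins, lying flat: rounded rectangle, steel with a white paper band, 104 mm along its x, 60 mm along its y, 26 mm high overall, about 160 g, a low ring pull on top towards +x. Origin: centre of its underside; z up. Pressing shows whether it rocks (see tin_c).
- tin_b: One of three outwardly equal flat fish tins, lying flat: rounded rectangle, steel with a white paper band, 104 mm along its x, 60 mm along its y, 26 mm high overall, about 160 g, a low ring pull on top towards +x. Origin: centre of its underside; z up. Pressing shows whether it rocks (see tin_c).
- tin_c: A third tin, equal to the others. The swollen one rests on a bulge 18 x 26 mm under its middle, its bottom edge 5 mm off the table. Pressed down 4 mm on the rim of a short end, 5 mm in from it, it tips 6 to 7 degrees to that side until the edge meets the table (3 N suffice, 20 N do no harm), then rights itself. A steady one does not tilt. Origin: centre of its underside; x long, z up.
- tray: Reject tray: open, empty grey plastic tray fixed to the bench, 190 mm along its x, 170 mm along its y, 35 mm high, walls and floor 5 mm thick. Origin: centre of its underside, at table height; z up, so the inner floor is 5 mm above it.
Mind the look-alikes: they are no part of the job. Leave any brown look-alike of the tin_a alone. What is shaped like the tin_c but blue is not meant.

How it is judged:
By the outcome, as a careful person would: the job done as asked, in the order asked, and still so for the second after the job is handed in, with the robot touching nothing.
It also fails if it takes over 64 s, if anything falls off the work surface, if the arm or the gripper's body presses on something with over 40 N, if the wrist force passes 120 N, or if a joint passes its speed limit or range.

## Robot

A 6-joint arm with a two-finger parallel gripper is mounted at the origin on the work surface. World frame = base frame: x ahead of the robot, y to its left, z up, the work surface at z = 0. Lengths are in mm, angles in rad, forces in N, time in s.
With the tool pointing down it reaches from about 300 to 775 mm from the base axis. Payload 14.6 kg.
Tool frame: the origin (TCP) lies on the centre line of the jaws, within the pads' length; the fingertips stand 19 mm ahead of it and the grasp point (between the pads) is the TCP (bot.tip_reach is the distance from the TCP to the fingertips, in mm); y points along the fingers, x is the direction in which the jaws open and shut, and the axes are right-handed (so a half turn about y gives the same grasp; the last joint's range is limited). The gripper opens to 85 mm and grips with 20 to 120 N. Pads are 22 mm wide; open, the fingers measure 114 mm over their backs; the gripper's body (76 mm by 85 mm) begins 54 mm behind the grasp point. The pads swing forward as they close: fully open they stand 13 mm farther back than shut.
Start: joints at [-1.226, 0.3, 1.521, -0, 1.321, -0.067], TCP at [220.135, -504.014, 228.781] pointing down, gripper open.
Joint ranges: [-3.03, 3.03], [-0.79, 2.21], [0.23, 2.52], [-1.04, 4.18], [0, 3.07], [-2.55, 2.55]. Speed limits (rad/s): [2.22, 2.22, 2.57, 3.14, 3.14, 3.14].

## Interface

Orientations are given as a unit quaternion [w, x, y, z].
In Python, from rig import bot gives the robot as it stands. Calls block until the motion is done:
- bot.move_to(position, orientation): joint-space move of the TCP to a pose.
- bot.servo_line(position, attitude=None, speed=150, until_force=None): straight line of the TCP; attitude=None keeps the orientation; speed is the mean speed in mm/s. With until_force (N) it stops when the force on the tool has changed by that much, and returns True; else False.
- bot.move_joints(angles): joint-space move.
- bot.move_gripper(opening, grip_force=None): finger opening in mm; grip_force is the grip in N (None keeps the last); returns when the fingers have stopped.
- bot.dwell(seconds).
- bot.ik(position, orientation): joint angles nearest the present ones, or None.
- bot.read_state(): the state.
- bot.read_camera(name): name is "side" or "top" or "wrist"; returns a dict with "image" (480x640x3 uint8, blue, green, red), "depth" (480x640 float32, mm along the optical axis (not along the pixel's ray), 0 where there is no reading), "fovy" (degrees; the focal length in pixels is half the picture's height over the tangent of half this angle, whatever the lens; pixels are square), "cx", "cy" (the principal point, pixels), "eye" and "attitude" of the camera in the world; the wrist camera has in their place "mount" (4x4, takes a point from camera to tool coordinates, whose origin is the TCP and whose axes are the tool frame's). Camera axes: x right, y down, z forward; pixel columns grow to the right and rows downward; lengths in mm; the calibration is good to about 2 mm. The wrist camera is an equidistant fisheye: a pixel r from the principal point sees the ray r / f radians off the axis. A picture is of the moment at which its call begins: read the wrist's pose just before it.
A pose or a line that the arm cannot do raises bot.MotionError and nothing moves.
- bot.finish_job(): hands the job in, once; it reports no verdict.
The state is a dict: "clock": time; "joint_positions": joint angles; "qvel": joint speeds; "effort": joint torques, N m; "ee_pos": TCP position; "tool_rot": TCP orientation; "ft_force": force on the tool from outside, world axes, zero at the start; "moment": the same for the moment, N m; "grip_width": finger opening in mm.
Only numpy, scipy, OpenCV 4.12 (cv2) and the standard library are available. Lean on these libraries where they do the work, as an engineer would, in place of code of your own. Each camera call takes 0.05 s, during which the arm holds its last target. There are 200 camera calls.

## Working session

There is one attempt and no reset: what is moved stays moved. The work goes in short steps, each a Python script; the robot and the scene stay as the last script left them, time stands still between calls to the robot, and variables do not carry over. Pictures are saved under pics/ and viewed, about 8 in all and at most 12, crops included, and the job is handed in when it is done.

```bash
mkdir -p pics; ls
python3 - <<'E'
from rig import bot
import cv2,numpy as np
for n in ("top","side"):
    c=bot.read_camera(n); cv2.imwrite(f"pics/{n}0.png",c["image"]); np.save(f"pics/{n}0.npy",c["depth"])
    print(n,c["fovy"],c["cx"],c["cy"],c["eye"],c["attitude"])
s=bot.read_state();print(s)
E
```

```text
pics
top 49.16575843358718 314.53888048085815 234.22636280174586 [ 406.24218915   10.03342089 1076.25309614] [-0.01169504  0.71460482 -0.69861205  0.03382875]
side 53.26843561038579 325.1792332264345 236.68186736631856 [238.24243104 923.71178188 555.88622518] [ 0.06329711 -0.09489703  0.85552353 -0.50504209]
{'clock': 0.1, 'joint_positions': array([-1.22558299e+00,  3.00424744e-01,  1.52151163e+00, -9.64020479e-06,
        1.32069875e+00, -6.66080919e-02]), 'qvel': array([-0.00043243, -0.00132653, -0.00300521, -0.00049242,  0.00038697,
       -0.00018466]), 'effort': array([ 4.77015910e-04, -5.44386506e+01, -3.62369800e+01, -3.98917763e-06,
        3.06173177e-03, -1.86564300e-06]), 'ee_pos': array([ 220.07383604, -503.82330027,  228.27612276]), 'tool_rot': array([ 0.59188661, -0.59144807,  0.38750374, -0.3869112 ]), 'ft_force': array([-0.06423972, -0.12612367,  0.34624915]), 'moment': array([-0.00622614,  0.02513283, -0.01889949]), 'grip_width': 85.39203370252196}
```

View pics/top0.png

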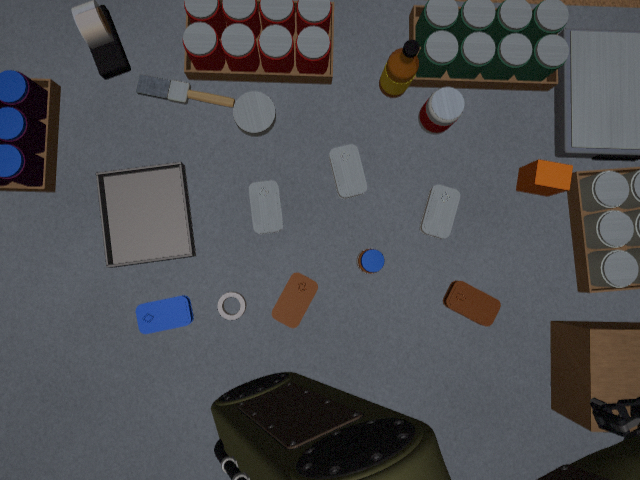

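View pics/side0.png

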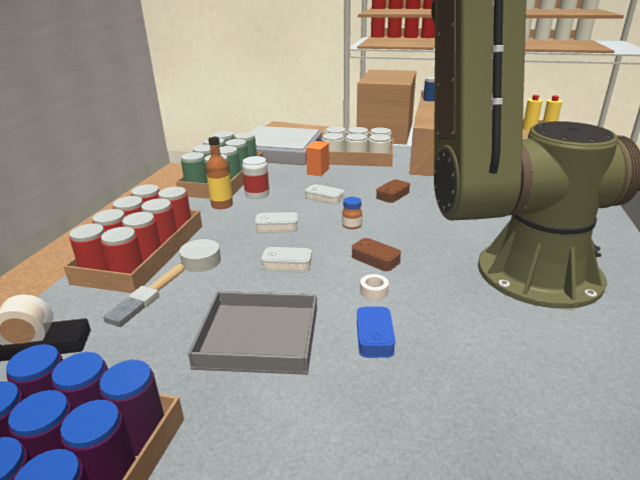

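The top view shows three white-banded tins at about (266,207), (349,170) and (441,211), and the empty tray at (145,215). The brown and blue look-alikes are nearer the robot. The side view agrees. Next I localise the tins and the tray.

```bash
cat > h.py <<'E'
import numpy as np, cv2
from scipy.spatial.transform import Rotation as R
def rot(q): return R.from_quat([q[1],q[2],q[3],q[0]]).as_matrix()
def rays(c,uv):
    f=240/np.tan(np.radians(c["fovy"])/2); uv=np.atleast_2d(uv).astype(float)
    return np.c_[(uv[:,0]-c["cx"])/f,(uv[:,1]-c["cy"])/f,np.ones(len(uv))]@rot(c["attitude"]).T
def onplane(c,uv,z):
    d=rays(c,uv); return c["eye"]+d*((z-c["eye"][2])/d[:,2])[:,None]
def cloud(c):
    v,u=np.mgrid[0:480,0:640]; d=rays(c,np.c_[u.ravel(),v.ravel()])
    return (c["eye"]+d*c["depth"].reshape(-1,1)).reshape(480,640,3)
def down(yaw):  # tool y down, tool x (jaw axis) at yaw in world
    x=np.array([np.cos(yaw),np.sin(yaw),0]); y=np.array([0,0,-1.])
    q=R.from_matrix(np.c_[x,y,np.cross(x,y)]).as_quat(); return q[[3,0,1,2]]
def rect(P):
    (cx,cy),(w,h),a=cv2.minAreaRect(P[:,:2].astype(np.float32)); a=np.radians(a)
    if w<h: w,h,a=h,w,a+np.pi/2
    return np.array([cx,cy]),w,h,a
E
python3 - <<'E'
from rig import bot
from h import *
c=bot.read_camera("top"); P=cloud(c); z=P[...,2]; print("tip",bot.tip_reach)
print("table z",np.median(z[270:290,330:350]),np.median(z[200:230,300:330]),np.std(z[200:230,300:330]))
def comp(mask,uv):
    m=cv2.morphologyEx(mask.astype(np.uint8),cv2.MORPH_OPEN,np.ones((3,3)))
    n,l,s,_=cv2.connectedComponentsWithStats(m); k=l[uv[1],uv[0]]; return l==k,s[k]
for n,uv in dict(A=(266,215),B=(349,178),C=(441,215)).items():
    m,s=comp((z>13)&(z<45),uv); v,u=np.nonzero(m)
    g=c["image"].min(2); m2,s2=comp(g>130,uv)
    v2,u2=np.nonzero(m2)
    print(n,s,np.median(z[m]),rect(onplane(c,np.c_[u,v],26)),'| col',s2,rect(onplane(c,np.c_[u2,v2],26)))
q=onplane(c,[[97,172],[182,163],[193,256],[107,266]],35); print("tray",q.round(0).tolist(),q.mean(0))
m,s=comp((z>25)&(z<45),(99,200)); print(s)
v,u=np.nonzero((z>22)&(z<50)&(np.mgrid[0:480,0:640][1]>85)&(np.mgrid[0:480,0:640][1]<205)&(np.mgrid[0:480,0:640][0]>150)&(np.mgrid[0:480,0:640][0]<275))
print(rect(onplane(c,np.c_[u,v],35)))
print("px",c["image"][215,266],c["image"][215,320])
E
```

```text
tip 19.0
table z -0.43264659273233974 -0.36852440413383647 2.01035530751513
A [ 249  181   34   53 1486] 26.14413735408459 (array([527.60455322,  77.99345398]), 104.01531219482422, 59.83770751953125, np.float64(0.14324617529220932)) | col [     0      0    640    480 306914] (array([469.61126709, -54.07012939]), 1322.5595703125, 981.7301025390625, np.float64(1.6092265694013914))
B [ 329  144   38   54 1467] 26.42308693281825 (array([605.08813477, -86.58596802]), 104.66930389404297, 60.400760650634766, np.float64(0.26293485981941833)) | col [     0      0    640    480 306914] (array([469.61126709, -54.07012939]), 1322.5595703125, 981.7301025390625, np.float64(1.6092265694013914))
C [ 421  185   39   54 1506] 26.50866208730588 (array([ 527.27081299, -275.81460571]), 104.98701477050781, 62.17217254638672, np.float64(2.8841029262246645)) | col [     0      0    640    480 306914] (array([469.61126709, -54.07012939]), 1322.5595703125, 981.7301025390625, np.float64(1.6092265694013914))
tray [[587.0, 411.0, 35.0], [610.0, 245.0, 35.0], [425.0, 217.0, 35.0], [402.0, 383.0, 35.0]] [505.87887837 314.08064462  35.        ]
[ 96 162  87 106 649]
(array([505.78930664, 315.1489563 ]), 190.05247497558594, 171.94126892089844, np.float64(0.15820917916633315))
px [126 122 117] [97 91 83]
```

```bash
cat >> h.py <<'E'
T=dict(A=((527.6,78.0),0.143),B=((605.1,-86.6),0.263),C=((527.3,-275.8),-0.2575))
E
python3 - <<'E'
from rig import bot
from h import *
bot.move_gripper(0)
print("closed",bot.read_state()["grip_width"],bot.read_state()["clock"])
for n in "CBA":
    (x,y),a=T[n]; p=np.array([x-50*np.cos(a),y-50*np.sin(a)]); q=down(a-np.pi/2)
    bot.move_to([*p,90],q)
    bot.servo_line([*p,52],q,speed=100)
    f0=bot.read_state()["ft_force"]
    hit=bot.servo_line([*p,37],q,speed=15,until_force=8)
    s=bot.read_state(); im=bot.read_camera("side")["image"]; cv2.imwrite(f"pics/press{n}.png",im)
    print(n,hit,s["ee_pos"].round(2),(s["ft_force"]-f0).round(1),s["clock"])
    bot.servo_line([*p,90],q,speed=120)
E
```

```text
closed 0.1408660967148356 0.9167
C False [ 478.99 -263.11   37.1 ] [-0.2 -0.4 -0.3] 4.0167
B False [556.88 -99.62  37.1 ] [-1.  -0.6  0.1] 7.0917
A False [478.16  70.86  37.09] [-0.2 -0.6 -0.1] 10.1917
```

Run:
```python
import cv2,numpy as np
a=cv2.imread("pics/pressA.png")[170:300,220:360]; b=cv2.imread("pics/pressC.png")[130:260,260:400]
cv2.imwrite("pics/pAC.png",np.hstack([cv2.resize(i,None,fx=2.8,fy=2.8,interpolation=2) for i in (a,b)]))
```

```text
(no output)
```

View pics/pAC.png

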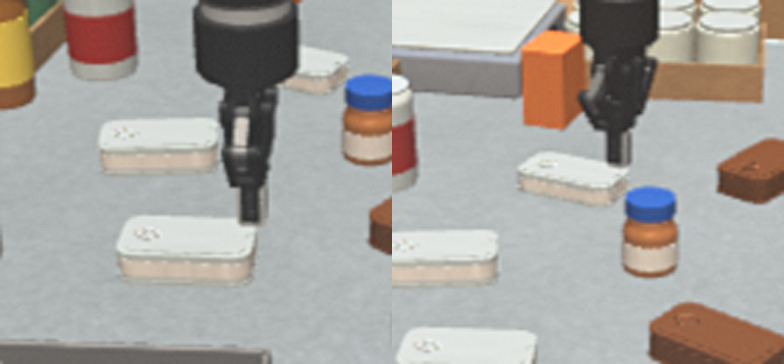

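The crops show the shut fingertips at each tin's near end, still just above the lid. The shut tips evidently reach less than 19 mm past the TCP, so I press deeper, 5 mm in from the end.

```bash
python3 - <<'E'
from rig import bot
from h import *
for n in "ABC":
    (x,y),a=T[n]; p=np.array([x-47*np.cos(a),y-47*np.sin(a)]); q=down(a-np.pi/2)
    bot.move_to([*p,70],q)
    bot.servo_line([*p,42],q,speed=100)
    f0=bot.read_state()["ft_force"]
    h1=bot.servo_line([*p,24],q,speed=15,until_force=1.5); z1=bot.read_state()["ee_pos"][2]
    hit=bot.servo_line([*p,z1-8],q,speed=15,until_force=8)
    s=bot.read_state(); im=bot.read_camera("side")["image"]; cv2.imwrite(f"pics/press2{n}.png",im)
    print(n,h1,round(z1,2),hit,s["ee_pos"].round(2),(s["ft_force"]-f0).round(1),s["clock"])
    bot.servo_line([*p,70],q,speed=120)
E
python3 - <<'E'
import cv2,numpy as np
a=cv2.imread("pics/press2A.png")[190:290,230:330];b=cv2.imread("pics/press2B.png")[160:260,230:330]; c=cv2.imread("pics/press2C.png")[130:230,280:380]
cv2.imwrite("pics/p2.png",np.hstack([cv2.resize(i,None,fx=2.6,fy=2.6,interpolation=2) for i in (a,b,c)]))
E
```

```text
A False 24.08 True [481.21  71.31  23.53] [-3.3  0.8  7.7] 13.1083
B False 24.11 True [559.84 -98.86  23.57] [-2.9  1.4  5.5] 16.5
C False 24.08 True [ 481.93 -263.91   19.81] [-2.5  1.2  8.4] 20.0167
```

View pics/p2.png

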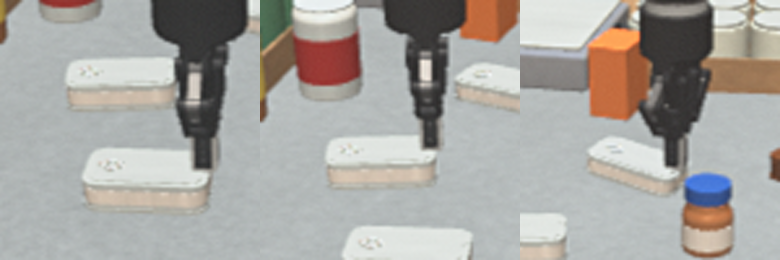

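A and B both stop dead at TCP z = 23.5. C gives way 3.7 mm lower, and the crop shows it tilted, so C is the swollen tin. I swing aside, re-measure and open the jaws.

Run:
```python
from rig import bot
from h import *
(x,y),a=T["C"]; q=down(a-np.pi/2)
s=bot.read_state(); bot.servo_line([*s["ee_pos"][:2],110],q,speed=150)
j=bot.read_state()["joint_positions"].copy(); j[0]-=0.6; bot.move_joints(j)
bot.move_gripper(72,30)
c=bot.read_camera("top"); P=cloud(c); z=P[...,2]
m=cv2.morphologyEx(((z>13)&(z<45)).astype(np.uint8),cv2.MORPH_OPEN,np.ones((3,3)))
n,l,st,_=cv2.connectedComponentsWithStats(m)
for uv in [(266,215),(349,178),(441,215)]:
    v,u=np.nonzero(l==l[uv[1],uv[0]]); print(len(v),rect(onplane(c,np.c_[u,v],26)))
s=bot.read_state();print(s["ee_pos"],s["grip_width"],s["clock"])
cv2.imwrite("pics/side3.png",bot.read_camera("side")["image"])
```

```text
1494 (array([527.49273682,  78.00614929]), 104.22627258300781, 59.902748107910156, np.float64(0.14546109308131458))
1467 (array([605.14953613, -86.47080231]), 104.53714752197266, 60.3797607421875, np.float64(0.25983918472355344))
1485 (array([ 527.13061523, -275.84716797]), 104.70714569091797, 62.19491958618164, np.float64(2.8884896851722432))
[ 253.13546546 -481.78732021  107.37942644] 44.57761366658553 22.9667
```

Run:
```python
from rig import bot
import cv2
s=bot.read_state();print(s["ee_pos"],s["grip_width"],s["clock"],s["ft_force"],s["moment"],s["joint_positions"])
c=bot.read_camera("top")["image"]
cv2.imwrite("pics/top4.png",c)
s=bot.read_state();print(s["grip_width"],s["clock"])
```

```text
[ 253.16398432 -481.76551783  107.36197656] 44.395503802001414 23.0167 [35.52574264 53.73889835  5.22486453] [ 7.51885505 -4.72971365 -0.23524645] [-1.15844278  0.42497377  1.65281549  0.01041325  1.07758336  1.26083397]
44.657024765352176 23.0667
```

View pics/top4.png

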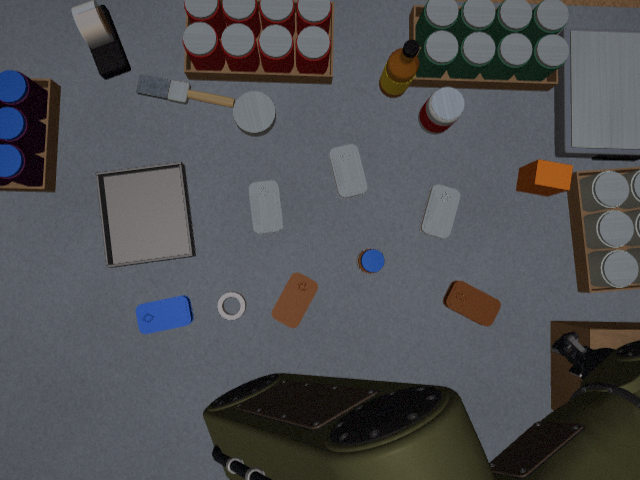

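View pics/side3.png

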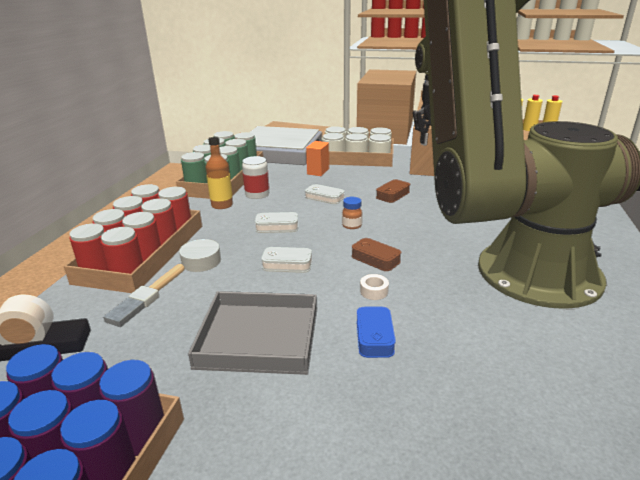

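This picture shows my mistake: the swing aside pushed the gripper at about (575,355) against the big carton, with about 64 N at the wrist. I back straight off along the same path and check the force.

Run:
```python
from rig import bot
from h import *
j=bot.read_state()["joint_positions"].copy(); j[0]=-0.55; bot.move_joints(j)
s=bot.read_state();print(s["ee_pos"],s["grip_width"],s["clock"],s["ft_force"].round(1))
bot.move_gripper(74,30)
a=-0.253;q=down(a-np.pi/2);p=[527.1,-275.8]
bot.move_to([*p,75],q)
s=bot.read_state();print(s["ee_pos"],s["grip_width"],s["clock"],s["ft_force"].round(1))
hit=bot.servo_line([*p,14],q,speed=60,until_force=4)
s=bot.read_state();print(hit,s["ee_pos"],s["grip_width"],s["clock"],s["ft_force"].round(1))
im=bot.read_camera("side")["image"]
cv2.imwrite("pics/g5.png",cv2.resize(im[130:240,260:400],None,fx=4,fy=4,interpolation=2))
```

```text
[ 482.70825683 -251.43234196  107.38038661] 71.97469791814852 24.3333 [-0.1 -0.6  0.4]
[ 526.74512648 -276.02315141   73.92330802] 73.88304075711184 24.9 [-1.1  0.6  1.1]
False [ 527.32415469 -275.94031117   14.4356745 ] 74.16891724245703 26.0667 [-0.9  1.5 -0.2]
```

View pics/g5.png

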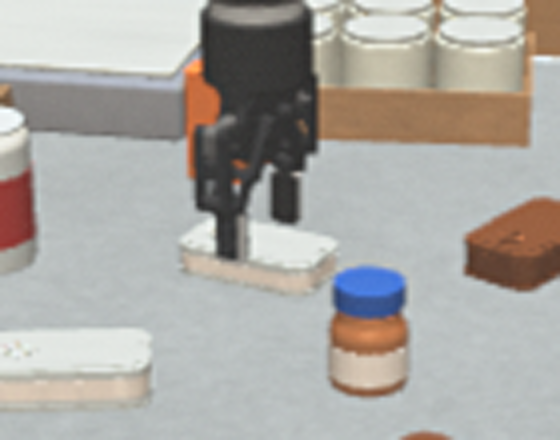

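The fingers straddle C with the near tip at about (228,258), around 20 mm up, which matches the measured short reach. I go deeper with a force guard, grip, lift and look.

Run:
```python
from rig import bot
from h import *
a=-0.253;q=down(a-np.pi/2);p=[527.1,-275.8]
hit=bot.servo_line([*p,-2],q,speed=30,until_force=4)
s=bot.read_state();print(hit,s["ee_pos"],s["clock"],s["ft_force"].round(1))
if hit: bot.servo_line([*p,s["ee_pos"][2]+6],q,speed=40)
bot.move_gripper(50,35)
s=bot.read_state();print(s["grip_width"],s["clock"],s["ft_force"].round(1))
bot.servo_line([*p,40],q,speed=60)
s=bot.read_state();print(s["ee_pos"],s["grip_width"],s["clock"],s["ft_force"].round(1))
im=bot.read_camera("side")["image"]
cv2.imwrite("pics/g6.png",cv2.resize(im[110:220,260:400],None,fx=4,fy=4,interpolation=2))
```

```text
False [ 527.14696581 -275.83833903   -1.97065682] 26.8 [ 0.   0.1 -0.3]
58.99915496311777 27.075 [0.3 0.5 4.2]
[ 526.92852655 -275.67444742   39.67762121] 59.126984791596264 27.925 [ 0.4 -0.1 -2.1]
```

View pics/g6.png

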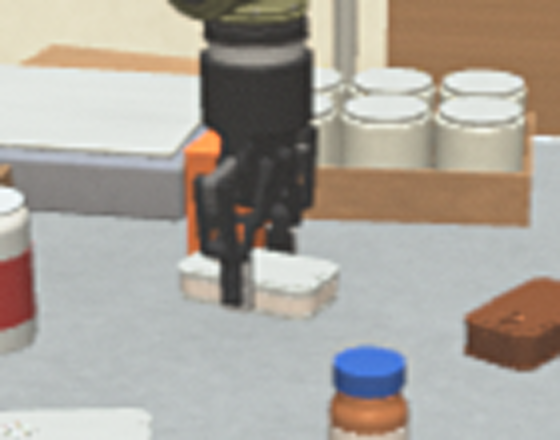

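C is held level at 59 mm; the crop shows the pads across its middle at about (235,290). Now I carry it to the tray, lower it with a force stop, release and retreat.

Run:
```python
from rig import bot
from h import *
def st(t):
    s=bot.read_state();print(t,s["ee_pos"].round(1),round(s["grip_width"],1),round(s["clock"],2),s["ft_force"].round(1)); return s
q0=down(-0.253-np.pi/2); q=down(0.158-np.pi/2); p=[506,314.5]
bot.servo_line([527.1,-275.8,110],q0,speed=120)
bot.move_to([530,20,115],down(-np.pi/2)); st("mid")
bot.move_to([*p,110],q); s=st("over")
if s["grip_width"]>55:
    bot.servo_line([*p,18],q,speed=90); bot.dwell(0.2); st("low")
    hit=bot.servo_line([*p,0],q,speed=15,until_force=2.5); st(hit)
    bot.move_gripper(74); bot.dwell(0.2); st("rel")
    bot.servo_line([*p,110],q,speed=80); st("up")
    bot.move_to([530,20,115],down(-np.pi/2)); bot.dwell(0.3); st("away")
    cv2.imwrite("pics/end.png",bot.read_camera("side")["image"][130:400,180:420].repeat(2,0).repeat(2,1))
    c=bot.read_camera("top"); z=cloud(c)[...,2]
    cv2.imwrite("pics/endtop.png",c["image"])
    v,u=np.mgrid[0:480,0:640]; box=(u>110)&(u<182)&(v>178)&(v<252)&(z>18)
    vv,uu=np.nonzero(box); print(np.median(z[box]),rect(onplane(c,np.c_[uu,vv],31)))
```

```text
mid [530.2  19.1 114.9] 59.3 29.84 [ 0.7 -0.7 -2. ]
over [506.6 313.2 110. ] 59.2 30.98 [ 0.8  0.1 -1.6]
low [506.2 314.6  18.4] 59.7 32.35 [-0.  -0.1 -1.4]
True [506.  314.5   3.4] 59.0 33.26 [-1.1 -1.   6.6]
rel [505.4 314.2   2.5] 73.5 33.76 [ 0.2  0.7 -0.4]
up [505.8 314.4 109.5] 73.9 35.25 [-0.1  0.4  0.5]
away [530.   20.6 114.9] 74.1 36.68 [-0.6  0.3 -0.6]
30.679231873307344 (array([505.72052002, 311.62942505]), 139.1633758544922, 135.55589294433594, np.float64(0.042016954673099946))
```

View pics/end.png

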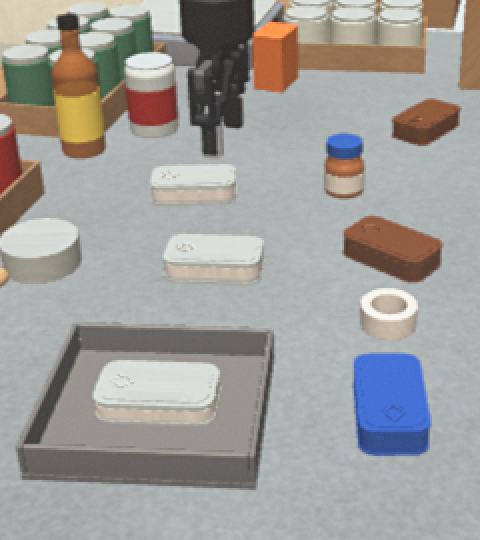

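The final view shows C lying flat and right way up in the tray at about (157,392) in the crop, with A and B in their original places and the gripper clear of everything.

```bash
python3 -c "
from rig import bot
bot.finish_job(); print(bot.read_state()['clock'])"
```

```text
the job is handed in; nothing more can be done
the job is handed in; nothing more can be done
```

The swollen tin (the rightmost in the top view, which I called C) is in the reject tray, but I bumped the carton on the way. That contact may have broken the 40 N limit.

- **Finding the tin:** I pressed all three at a short end. Two stopped dead at the same height, while C gave way 3.7 mm further and visibly tilted.
- **Placing it:** I gripped C across its middle, carried it to the tray, lowered it until it touched and released it. The last picture shows it flat and right way up near the tray's centre, with its top at about 31 mm. I handed in at about 37 s.
- **The two steady tins:** measured after pressing, they had moved no more than about 0.2 mm. The last picture shows them still in place.

**What went wrong:**
- **Carton contact:** after the presses I swung the arm aside for a clear picture and pushed the gripper against the large brown carton. The wrist force read about 64 N, under the 120 N limit. If the gripper's body rather than the fingers was touching, that was over the 40 N limit. I backed off at once, and I did not check whether the carton shifted.
- **First presses missed:** my first round of presses stopped above the lids, because the shut fingertips reached about 20 mm less than the stated 19 mm. I repeated them deeper.
- **Failed final check:** the automatic outline of the tin in the tray also picked up the tray walls (139 x 136 mm), so its position and angle rest on the picture alone.

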